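# Stack spacer and lens in a magnifier tube

## Robot

A 6-joint arm with a two-finger parallel gripper is mounted at the origin on a cart in front of the work surface, level with it; the furniture and walls round the work are solid. World frame = base frame: x ahead of the robot, y to its left, z up, the work surface at z = 0. Lengths are in m, angles in degrees, forces in N, time in s.
With the tool pointing down it reaches from about 0.25 to 0.725 m from the base axis. Payload 9.7 kg.
Tool frame: the origin (TCP) lies between the finger pads; the fingertips stand 19 mm ahead of it and the grasp point (between the pads) is the TCP; z points along the fingers, y is the line along which they close (so a half turn about z gives the same grasp; the last joint's range is limited). The gripper opens to 85 mm and grips with 20 to 120 N. Pads are 22 mm wide; open, the fingers measure 114 mm over their backs; the gripper's body (76 mm by 85 mm) begins 54 mm behind the grasp point. The pads swing forward as they close: fully open they stand 13 mm farther back than shut.
Start: joints at [-70.989, 4.979, 10.078, 95.1, 0, 90], TCP at [0.179, -0.52, 0.227] pointing down, gripper open.
Joint ranges: [-179.16, 179.16], [-48.56, 103.87], [-65.8, 70.77], [-126.05, 130.52], [-82.76, 87.17], [-180, 180]. Speed limits (degrees/s): [127.2, 127.2, 147.25, 180, 180, 180].

## Interface

Orientations are given as [roll, pitch, yaw] about the fixed x, y, z axes, in that order (R = Rz(yaw) Ry(pitch) Rx(roll)).
In Python, from workcell import telemetry, camera, calibration, workorder gives the robot as it stands.
- The arm moves only by the tool play_rows, never from a script. Its argument "increments" is a list of rows, each a list of 3 entries, a list of its own where there are three numbers: the shift along the tool's x, y, z in mm, then the turn, a rotation vector about the tool's x, y, z in degrees, then the closure, from 0 (fully open) to 1 (shut). In form: [[[x, y, z], [ax, ay, az], jaw], ...]. A call has 1 to 20 rows; each row is the pose to reach, as a shift and turn from the pose commanded when the call began, along the tool's axes at that moment; what a row does not reach only later rows make up. A row lasts 1/10 s, in which the tool goes at most 50 mm and 8.59 degrees, less where a joint would pass 70% of its speed; a pose out of reach is approached as far as the arm can. A call with a gripper value outside its range is refused whole. The fingers move at their own pace and stop on an object; "grip_force" is the grip in N (left out, the last holds). Time passes only in rows, so rows that repeat a pose let the fingers close. It gives the time, the measured TCP pose, the force, the opening and the grip force at its end, in the units of the state.
- telemetry.get_obs(): the state, without advancing time (a new reading comes with each control period).
- camera(name): name is "scene" or "side" or "wrist"; returns (picture, depth): 480x640x3 uint8, red, green, blue; 480x640 float32, m along the optical axis (not along the pixel's ray), 0 where there is no reading.
- calibration(name): a dict with "vertical_fov" (degrees; the focal length in pixels is half the picture's height over the tangent of half this angle, whatever the lens; pixels are square), "cx", "cy" (the principal point, pixels), "rvec" (rotation vector, rad) and "tvec" (3), from world to camera coordinates, as OpenCV has them; the wrist camera has in their place "hand_eye" (4x4, takes a point from camera to tool coordinates, whose origin is the TCP and whose axes are the flange's). Camera axes: x right, y down, z forward; pixel columns grow to the right and rows downward; lengths in m; the calibration is good to about 2 mm. A picture is of the moment at which its call begins: read the wrist's pose just before it. calibration takes no time and is no camera call.
- workorder.job_done(): hands the job in; it is judged then, once.
The state is a dict: "time": time; "q": joint angles; "qd": joint speeds; "joint_efforts": joint torques, N m; "ee_pos": TCP position; "tcp_rot": TCP orientation; "wrist_force": force on the tool from outside, world axes, zero at the start; "torque": the same for the moment, N m; "opening": finger opening in m; "grasp_force": force on a finger pad.
Only numpy, scipy, OpenCV 4.12 (cv2) and the standard library are available. Lean on these libraries where they do the work, as an engineer would, in place of code of your own. Each camera call takes 0.05 s, during which the arm holds its last target. There are 200 camera calls.

## Task

Assemble the bench magnifier: put the tall spacer ring flat on the floor of the flared tube first, then set the lens cell (the ring with the glass in it) flat on top of the spacer in the same tube. Leave the short spacer ring where it lies.

Things in the scene. Friction and masses are not known exactly. Their poses are not given: they have to be found in the camera images.
- tube: Fixed upright grey tube, flared mouth, dark foot 88 mm wide. Origin: centre of underside, z up; rim 40 mm and inner floor 6 mm above it. Bore 60 mm wide up to 34 mm, then flaring to 72 mm at the rim (80 outside). No room for fingers beside a ring inside: hold rings near their upper edge and let go with fingertips just above the rim; the spacer drops the last 2 cm.
- tall_spacer_center (a point): Centre, half-way up, of the tall plain aluminium spacer ring: 46 mm outside, 36 mm inside, 26 mm high, z along its axis; stands with axis vertical on the cabinet top. Loose, about 50 g. On the tube's floor its centre is 19 mm above the tube's origin and its upper edge 8 mm below the rim.
- lens_cell_center (a point): Centre, half-way up, of the lens cell: an aluminium ring 50 mm outside, 24 mm high, z along its axis, with a glass disc across its middle; lies flat (axis vertical) on the cabinet top. Loose, about 60 g. On the spacer in the tube its centre is 44 mm above the tube's origin and it stands 16 mm out of the rim.
- short_spacer_center (a point): Centre, half-way up, of the short spacer ring: the same aluminium ring as the tall spacer but only 12 mm high (46 mm outside, 36 mm inside). Not wanted; stays where it lies.
Mind the look-alikes: they are no part of the job. Leave any red look-alike of the part that bears lens_cell_center alone.

How it is judged:
By the outcome, as a careful person would: the job done as asked, in the order asked, and still so for the second after the job is handed in, with the robot touching nothing.
It also fails if it takes over 53 s, if anything falls off the work surface, if the arm or the gripper's body presses on something with over 40 N, if the wrist force passes 120 N, or if a joint passes its speed limit or range.

## Working session

There is one attempt and no reset: what is moved stays moved. The work goes in short steps, Python scripts to look and compute and a tool call to move; the robot and the scene stay as the last step left them, time stands still between calls to the robot, and variables do not carry over. Pictures are saved under pics/ and viewed, at most 10 in all, crops included, and the job is handed in when it is done.

Besides the shell and the picture viewer there is one more tool, called after "Emit:" as name([rows], argument=value, ...), one row to a line, values as JSON. play_rows: Moves the arm, as the interface text tells. Its arguments: {"type":"object","properties":{"increments":{"type":"array"},"grip_force":{"type":"number"}},"required":["increments"]}

```bash
mkdir -p pics; cat > h.py <<'E'
import numpy as np,cv2
from scipy.spatial.transform import Rotation as R
from workcell import telemetry,camera,calibration
def cloud(name):
    o=telemetry.get_obs(); p,d=camera(name); c=calibration(name)
    f=240/np.tan(np.radians(c["vertical_fov"])/2)
    v,u=np.mgrid[:480,:640]
    P=np.stack([(u-c["cx"])/f*d,(v-c["cy"])/f*d,d],-1)
    if "hand_eye" in c:
        H=np.array(c["hand_eye"]); P=P@H[:3,:3].T+H[:3,3]
        T=R.from_euler("xyz",o["tcp_rot"],degrees=True).as_matrix(); W=P@T.T+o["ee_pos"]
    else:
        M=cv2.Rodrigues(np.array(c["rvec"],float))[0]; W=(P-np.array(c["tvec"]).ravel())@M
    W[d<=0]=np.nan
    return p,d,W
def save(n,p): cv2.imwrite("pics/"+n,p[:,:,::-1])
E
python3 - <<'E'
from h import *
print(telemetry.get_obs())
for n in("scene","side"):
    p,d,W=cloud(n); save(n+"0.png",p); np.savez("/tmp/"+n,p=p,W=W)
    print(n,(d<=0).mean(), calibration(n))
E
```

```text
{'time': 0.0, 'q': array([-7.09906047e+01,  5.01007298e+00,  1.00342524e+01,  9.51003804e+01,
        5.19466969e-04,  9.00019449e+01]), 'qd': array([-0.06534254, -0.02441207, -0.02006277, -0.08376867,  0.03191012,
       -0.03217804]), 'joint_efforts': array([-6.72774986e-04, -5.20387101e+01,  4.64805830e+01,  1.63241528e-02,
       -4.38924280e-05,  2.23547005e-06]), 'ee_pos': array([ 0.17907075, -0.51977425,  0.22609113]), 'tcp_rot': array([-1.79923799e+02, -5.16879815e-04,  1.90074497e+01]), 'wrist_force': array([0.19021352, 0.16971972, 0.06213558]), 'torque': array([-0.01401381,  0.01200876, -0.02569958]), 'grasp_force': 0.0, 'opening': 0.08538635555402868}
scene 0.00404296875 {'vertical_fov': 42.17620193169364, 'cx': 321.2986372213831, 'cy': 246.54566448499529, 'rvec': array([ 1.24719386, -2.21401671,  0.97568   ]), 'tvec': array([0.40605646, 0.28760477, 0.72975787])}
side 0.0038248697916666665 {'vertical_fov': 50.34182720435995, 'cx': 325.79104812923305, 'cy': 242.7979443169071, 'rvec': array([ 2.14549839, -0.66200007,  0.33082524]), 'tvec': array([-0.37844481,  0.28281894,  0.52668364])}
```

View pics/scene0.png

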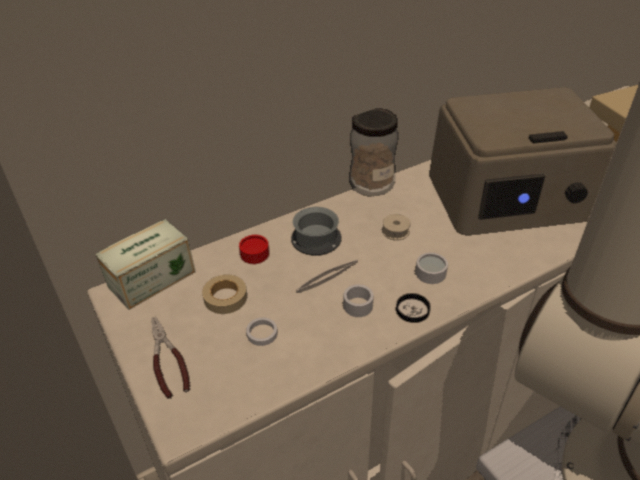

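View pics/side0.png

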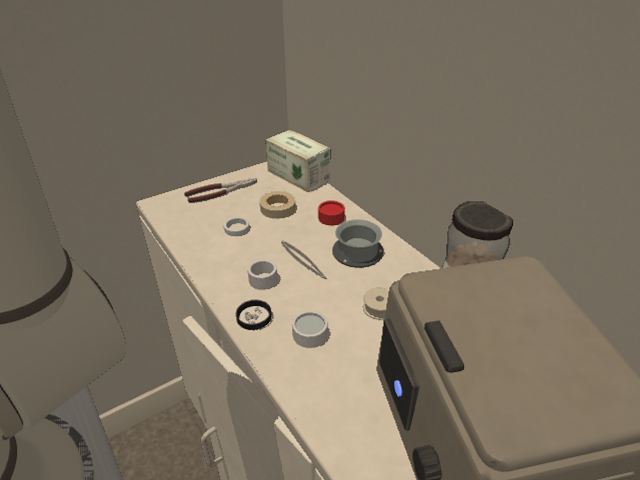

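Scene view: the tube is at (316,230), the tall spacer (358,300), the short spacer (262,331), and the lens cell (432,268), which is grey with glass. The red look-alike is at (254,249). The tape ring (225,293), dish (413,307), and bobbin (397,227) are not wanted. In the side view, the spacer is at (262,274), the lens cell (310,329), and the tube (358,242). I'll measure these and confirm in a crop.

```bash
cat > m.py <<'E'
from h import *
def fit(W,c,r,zlo,zhi):
    # top-annulus points near c: minimal circle fit
    X=W.reshape(-1,3); k=(np.hypot(X[:,0]-c[0],X[:,1]-c[1])<r)&(X[:,2]>zlo)&(X[:,2]<zhi)
    X=X[k]
    if len(X)<6: return len(X),
    (x,y),rad=cv2.minEnclosingCircle(X[:,:2].astype(np.float32))
    return len(X),round(x,4),round(y,4),"diam",round(2*rad,4),"zmed",round(float(np.median(X[:,2])),4)
E
python3 - <<'E'
from m import *
px={"scene":dict(tube=(316,230),tall=(358,300),lens=(432,268),short=(262,331),red=(254,249)),
"side":dict(tube=(358,242),tall=(262,274),lens=(310,329),short=(236,227),red=(331,213))}
for n in px:
    z=np.load(f"/tmp/{n}.npz"); W=z["W"]
    for k,(u,v) in px[n].items():
        B=W[v-28:v+29,u-28:u+29].reshape(-1,3); B=B[np.isfinite(B).all(1)]
        h=B[:,2]; h0=np.percentile(h,[2,50]); top=np.percentile(h,99)
        T=B[h>top-.004]; c=(T.min(0)+T.max(0))/2
        print(n,k,"floor",h0.round(4),"top",top.round(4),fit(W,c,.045,top-.004,top+.004))
z=np.load("/tmp/scene.npz")["p"]; save("crop.png",cv2.resize(z[210:350,230:460],None,fx=3.4,fy=3.4,interpolation=cv2.INTER_CUBIC))
E
```

```text
scene tube floor [-0.0165  0.0055] top 0.0416 (319, 0.6062, 0.122, 'diam', 0.0823, 'zmed', 0.0397)
scene tall floor [-0.0021  0.0009] top 0.0273 (253, 0.436, 0.147, 'diam', 0.0493, 'zmed', 0.0258)
scene lens floor [-0.002   0.0011] top 0.0252 (219, 0.4345, 0.0091, 'diam', 0.0548, 'zmed', 0.0238)
scene short floor [-0.002   0.0007] top 0.014 (276, 0.485, 0.2994, 'diam', 0.0889, 'zmed', 0.0122)
scene red floor [-0.0187  0.0009] top 0.0254 (164, 0.6255, 0.2315, 'diam', 0.0513, 'zmed', 0.024)
side tube floor [-0.0168  0.0056] top 0.0405 (338, 0.6076, 0.1215, 'diam', 0.0812, 'zmed', 0.039)
side tall floor [-0.002   0.0002] top 0.0265 (223, 0.4359, 0.1471, 'diam', 0.0474, 'zmed', 0.0253)
side lens floor [-0.0021  0.0003] top 0.0243 (297, 0.4358, 0.0069, 'diam', 0.0514, 'zmed', 0.0231)
side short floor [-0.002   0.0001] top 0.0183 (79, 0.5339, 0.3147, 'diam', 0.0395, 'zmed', 0.0188)
side red floor [-0.0212  0.0008] top 0.0398 (248, 0.6064, 0.1253, 'diam', 0.0797, 'zmed', 0.0386)
```

View pics/crop.png

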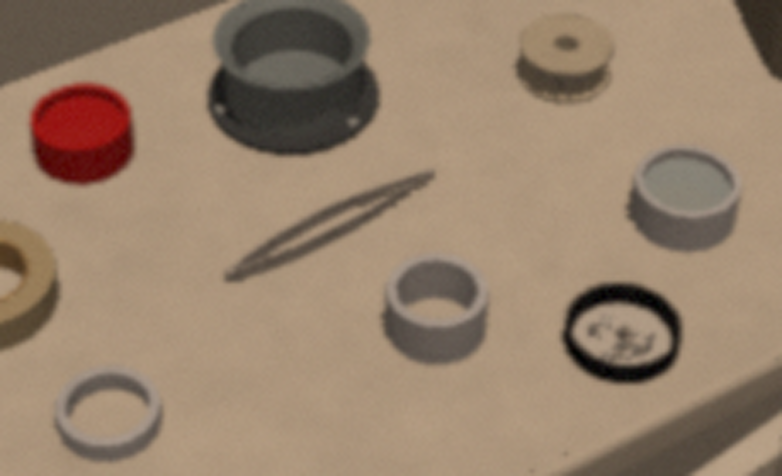

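The crop confirms it: the tall spacer is in the lower middle, the short one lower left, and the grey lens cell with glass at right; the red one is left alone. Both cameras agree within about 2 mm, and the top heights of 26, 24 and 40 mm fit. Next I'll check finger clearances and the toaster's extent.

```bash
python3 - <<'E'
from m import *
W=np.concatenate([np.load(f"/tmp/{n}.npz")["W"].reshape(-1,3) for n in("scene","side")])
W=W[np.isfinite(W).all(1)]
def near(c,rr,z0,z1):
    d=W[:,:2]-c; k=(W[:,2]>z0)&(W[:,2]<z1)
    return d,k
for n,c,r in(("tall",(.436,.147),.03),("lens",(.435,.008),.032)):
    d,k=near(c,0,.006,.3); rr=np.hypot(*d.T)
    for yaw in range(-90,91,15):
        a=np.radians(yaw); t=d@[np.cos(a),np.sin(a)]; s=d@[np.sin(a),-np.cos(a)]
        print(n,yaw,(k&(rr>r)&(abs(s)<.064)&(abs(t)<.018)).sum(),end="; ")
    b=k&(rr>r)&(rr<.11); print("\n close pts",W[b][::max(1,b.sum()//12)].round(3).tolist())
k=(W[:,2]>.1)&(W[:,0]>.2)&(W[:,0]<.9)&(abs(W[:,1])<.5)
for y0 in np.arange(-.4,.5,.05):
    q=W[k&(W[:,1]>y0)&(W[:,1]<y0+.05)]
    if len(q)>20: print(round(y0,2),q[:,0].min().round(3),q[:,2].max().round(3))
E
```

```text
tall -90 0; tall -75 0; tall -60 47; tall -45 103; tall -30 94; tall -15 35; tall 0 0; tall 15 0; tall 30 0; tall 45 0; tall 60 0; tall 75 0; tall 90 0; 
 close pts [[0.52, 0.098, 0.007], [0.52, 0.171, 0.009], [0.508, 0.194, 0.008], [0.4, 0.062, 0.008], [0.4, 0.091, 0.007], [0.378, 0.091, 0.008], [0.361, 0.093, 0.014], [0.509, 0.181, 0.007], [0.518, 0.103, 0.006], [0.383, 0.106, 0.009], [0.362, 0.09, 0.013], [0.39, 0.056, 0.01], [0.368, 0.062, 0.007]]
lens -90 0; lens -75 0; lens -60 0; lens -45 0; lens -30 0; lens -15 0; lens 0 0; lens 15 14; lens 30 24; lens 45 37; lens 60 0; lens 75 0; lens 90 0; 
 close pts [[0.474, -0.095, 0.109], [0.543, 0.002, 0.021], [0.484, -0.09, 0.016], [0.53, 0.008, 0.006], [0.392, 0.06, 0.012], [0.395, 0.105, 0.013], [0.366, 0.093, 0.011], [0.391, 0.107, 0.012], [0.543, -0.011, 0.02], [0.532, -0.015, 0.021], [0.378, 0.086, 0.007], [0.39, 0.056, 0.01], [0.365, 0.065, 0.007]]
-0.4 0.457 0.278
-0.35 0.389 0.289
-0.3 0.39 0.298
-0.25 0.412 0.308
-0.2 0.424 0.428
-0.15 0.443 0.434
-0.1 0.473 0.425
-0.05 0.2 0.416
-0.0 0.2 0.407
0.05 0.716 0.398
0.1 0.716 0.389
0.15 0.714 0.39
0.2 0.715 0.4
0.25 0.715 0.41
0.3 0.715 0.421
0.35 0.715 0.431
0.4 0.715 0.441
0.45 0.715 0.445
```

Finger yaw 19° is clear at the tall spacer, and I'll use about -20° for the lens cell. Moving over the tall spacer now.

Emit:
play_rows([
  [[460,-547,30],[0,0,0],0],
  [[460,-547,30],[0,0,0],0],
  [[460,-547,30],[0,0,0],0],
  [[460,-547,30],[0,0,0],0],
  [[460,-547,30],[0,0,0],0],
  [[460,-547,30],[0,0,0],0],
  [[460,-547,30],[0,0,0],0],
  [[460,-547,30],[0,0,0],0],
  [[460,-547,30],[0,0,0],0],
  [[460,-547,30],[0,0,0],0],
  [[460,-547,30],[0,0,0],0],
  [[460,-547,30],[0,0,0],0],
  [[460,-547,30],[0,0,0],0],
  [[460,-547,30],[0,0,0],0],
  [[460,-547,30],[0,0,0],0],
  [[460,-547,30],[0,0,0],0],
  [[460,-547,30],[0,0,0],0],
  [[460,-547,30],[0,0,0],0],
  [[460,-547,30],[0,0,0],0],
  [[460,-547,30],[0,0,0],0],
], grip_force=40)

```text
time: 2.1
ee_pos: [0.4359, 0.1461, 0.1971]
tcp_rot: [180.0, -0.0, 18.9]
wrist_force: [-0.4, 0.5, -0.3]
opening: 0.086
grasp_force: 0.0
```

```bash
python3 - <<'E'
from m import *
p,d,W=cloud("wrist"); save("w1.png",p)
o=telemetry.get_obs();print(o["ee_pos"],o["tcp_rot"],o["wrist_force"])
for n,c,r,a,b in(("tall",(.436,.147),.04,.021,.032),("lens",(.435,.008),.04,.02,.03),("tube",(.607,.122),.055,.036,.046)):
    print(n,fit(W,c,r,a,b))
E
```

```text
[0.43588462 0.14625288 0.19708457] [ 1.79997607e+02 -3.30426399e-02  1.89349566e+01] [-0.338932   -0.31656331  1.0212692 ]
tall (869, 0.4363, 0.1485, 'diam', 0.0459, 'zmed', 0.0246)
lens (740, 0.4351, 0.0092, 'diam', 0.051, 'zmed', 0.0226)
tube (1498, 0.6045, 0.1225, 'diam', 0.079, 'zmed', 0.0381)
```

View pics/w1.png

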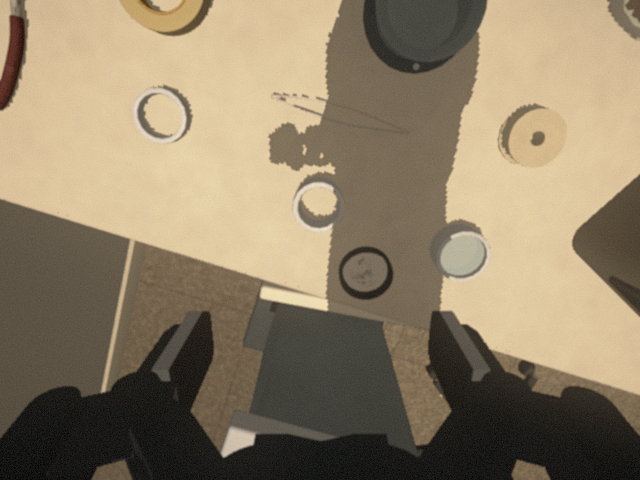

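The wrist view shows the tall spacer at (318,203), the lens cell at (461,249) and the tube at the top. The measured diameters (46, 51, 79 mm) fit. Descending to grasp.

Emit:
play_rows([
  [[0,-1,40],[0,0,0],0],
  [[0,-1,80],[0,0,0],0],
  [[0,-1,120],[0,0,0],0],
  [[0,-1,145],[0,0,0],0],
  [[0,-1,160],[0,0,0],0],
  [[0,-1,167],[0,0,0],0],
  [[0,-1,167],[0,0,0],0],
  [[0,-1,167],[0,0,0],0.3],
  [[0,-1,167],[0,0,0],0.5],
  [[0,-1,167],[0,0,0],0.7],
  [[0,-1,167],[0,0,0],0.8],
  [[0,-1,167],[0,0,0],0.8],
  [[0,-1,167],[0,0,0],0.8],
  [[0,-1,167],[0,0,0],0.8],
  [[0,-1,167],[0,0,0],0.8],
], grip_force=40)

```text
time: 3.65
ee_pos: [0.4355, 0.148, 0.0298]
tcp_rot: [180.0, 0.0, 19.0]
wrist_force: [0.6, 0.5, -0.3]
opening: 0.0172
grasp_force: 0.0
```

The gripper closed to 17 mm without force, so it missed. Looking at why.

```bash
python3 - <<'E'
from m import *
p,d,W=cloud("side"); p2,_,W2=cloud("scene")
for w in (W,W2): print(fit(w,(.436,.147),.05,.02,.032))
a=cv2.resize(p[180:340,170:370],(400,320)); b=cv2.resize(p2[220:380,260:460],(400,320)); save("s2.png",np.hstack([a,b]))
E
```

```text
(212, 0.4363, 0.1473, 'diam', 0.0486, 'zmed', 0.0246)
(222, 0.4347, 0.1485, 'diam', 0.0463, 'zmed', 0.0254)
```

View pics/s2.png

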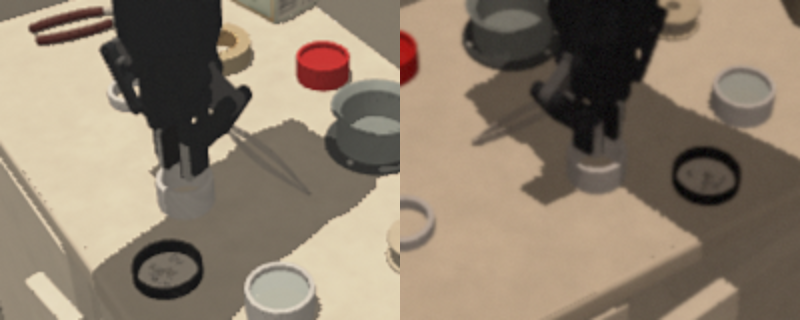

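The ring is undisturbed, and the tips passed over its edge and now stand within it. Lifting straight up, then measuring the real fingertip depth at partial opening with the wrist camera.

Emit:
play_rows([
  [[0,0,-10],[0,0,0],0.8],
  [[0,0,-30],[0,0,0],0.8],
  [[0,0,-50],[0,0,0],0.6],
  [[0,0,-50],[0,0,0],0.4],
  [[0,0,-50],[0,0,0],0.35],
  [[0,0,-50],[0,0,0],0.35],
  [[0,0,-50],[0,0,0],0.35],
])

```text
time: 4.45
ee_pos: [0.4351, 0.1478, 0.079]
tcp_rot: [180.0, 0.1, 19.0]
wrist_force: [0.0, -0.1, 0.5]
opening: 0.0553
grasp_force: 0.0
```

```bash
python3 - <<'E'
from m import *
o=telemetry.get_obs(); p,d,W=cloud("wrist"); print(o["ee_pos"],o["opening"])
T=R.from_euler("xyz",o["tcp_rot"],degrees=True).as_matrix(); L=(W-o["ee_pos"])@T
k=np.isfinite(L).all(2)&(d<0.30)&(W[...,2]>.035)&(abs(L[...,0])<.04)&(abs(L[...,1])<.08)
for s in(-1,1):
    q=L[k&(L[...,1]*s>0)]; i=np.argsort(-q[:,2])[:400:50]; print(s,len(q),np.percentile(q[:,2],[50,95,99,100]).round(4)); print(q[i].round(3).tolist())
print(fit(W,(.436,.147),.04,.018,.034))
E
```

```text
[0.43513383 0.14778141 0.07903477] 0.05534034909423604
-1 25834 [-0.073  -0.0293 -0.0152 -0.0068]
[[0.004, -0.028, -0.007], [0.01, -0.03, -0.01], [0.011, -0.029, -0.012], [0.01, -0.03, -0.013], [-0.004, -0.028, -0.014], [0.011, -0.028, -0.015], [-0.005, -0.028, -0.016], [0.011, -0.032, -0.017]]
1 25748 [-0.0729 -0.0292 -0.0151 -0.0067]
[[-0.002, 0.028, -0.007], [0.01, 0.03, -0.01], [0.011, 0.032, -0.012], [0.011, 0.033, -0.013], [-0.001, 0.028, -0.014], [0.011, 0.031, -0.015], [0.011, 0.033, -0.016], [0.011, 0.029, -0.017]]
(2243, 0.4363, 0.1486, 'diam', 0.0463, 'zmed', 0.0245)
```

Per the wrist depth, the tips at 55 mm opening are about 7 mm behind the TCP, which would explain the miss. Cross-checking with the fixed cameras.

```bash
python3 - <<'E'
from m import *
o=telemetry.get_obs()
T=R.from_euler("xyz",o["tcp_rot"],degrees=True).as_matrix()
ims=[]
for n in("side","scene"):
    p,d,W=cloud(n); L=(W-o["ee_pos"])@T
    k=np.isfinite(L).all(2)&(abs(L[...,0])<.02)&(abs(L[...,1])<.07)&(W[...,2]>.034)
    for s in(-1,1):
        q=L[k&(L[...,1]*s>0)]; print(n,s,len(q),q[np.argsort(-q[:,2])[:60:12]].round(3).tolist())
    v,u=np.nonzero(k); print(u.min(),u.max(),v.min(),v.max())
    c=p[180:340,170:370] if n=="side" else p[180:340,260:460]; ims.append(cv2.resize(c,(400,320)))
save("s3.png",np.hstack(ims))
E
```

```text
side -1 1377 [[-0.002, -0.03, -0.006], [0.008, -0.027, -0.011], [-0.001, -0.027, -0.013], [-0.011, -0.033, -0.014], [0.011, -0.027, -0.016]]
side 1 6126 [[-0.005, 0.034, -0.007], [-0.01, 0.03, -0.012], [-0.001, 0.041, -0.015], [0.002, 0.042, -0.018], [-0.011, 0.036, -0.019]]
212 296 0 247
scene -1 7682 [[-0.003, -0.033, -0.009], [-0.01, -0.026, -0.014], [-0.011, -0.034, -0.017], [-0.012, -0.031, -0.02], [-0.007, -0.038, -0.021]]
scene 1 978 [[0.007, 0.032, -0.007], [0.004, 0.031, -0.011], [-0.011, 0.032, -0.013], [-0.011, 0.032, -0.015], [0.006, 0.027, -0.017]]
321 398 0 280
```

View pics/s3.png

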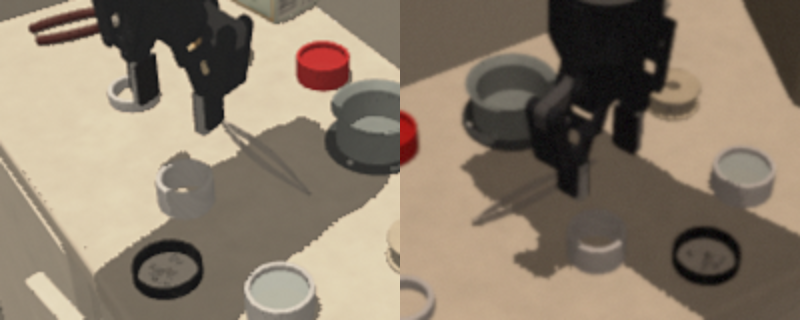

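All three cameras agree that the tips are about 7–8 mm behind the reported TCP at this opening. So the grasp needs TCP z ≈ 7 mm, which puts the tips about 14 mm above the table. Descending with slow final rows.

Emit:
play_rows([
  [[1,0,20],[0,0,0],0.2],
  [[1,0,40],[0,0,0],0.2],
  [[1,0,55],[0,0,0],0.2],
  [[1,0,63],[0,0,0],0.2],
  [[1,0,68],[0,0,0],0.2],
  [[1,0,72],[0,0,0],0.2],
  [[1,0,72],[0,0,0],0.3],
  [[1,0,72],[0,0,0],0.4],
  [[1,0,72],[0,0,0],0.5],
  [[1,0,72],[0,0,0],0.6],
  [[1,0,72],[0,0,0],0.7],
  [[1,0,72],[0,0,0],0.7],
  [[1,0,72],[0,0,0],0.7],
], grip_force=40)

```text
time: 5.9
ee_pos: [0.4369, 0.1485, 0.0089]
tcp_rot: [-180.0, -0.1, 19.0]
wrist_force: [-2.2, -0.5, 5.1]
opening: 0.0441
grasp_force: 40.1
```

Gripped. Lifting and checking.

Emit:
play_rows([
  [[0,0,-15],[0,0,0],0.7],
  [[0,0,-40],[0,0,0],0.7],
  [[0,0,-70],[0,0,0],0.7],
  [[0,0,-100],[0,0,0],0.7],
  [[0,0,-100],[0,0,0],0.7],
  [[0,0,-100],[0,0,0],0.7],
])

```text
time: 6.5
ee_pos: [0.437, 0.1484, 0.1084]
tcp_rot: [180.0, -0.1, 19.0]
wrist_force: [1.0, -0.6, -0.7]
opening: 0.0443
grasp_force: 40.9
```

```bash
python3 - <<'E'
from m import *
o=telemetry.get_obs(); print(o["ee_pos"],o["tcp_rot"],o["wrist_force"],o["opening"],o["grasp_force"])
T=R.from_euler("xyz",o["tcp_rot"],degrees=True).as_matrix(); ims=[]
for n in("side","scene"):
    p,d,W=cloud(n); L=(W-o["ee_pos"])@T
    hsv=p.max(2).astype(int); k=np.isfinite(L).all(2)&(hsv>70)&(np.hypot(L[...,0],L[...,1])<.035)&(L[...,2]>-.03)&(L[...,2]<.05)
    q=L[k]; print(n,len(q),np.percentile(q,[1,50,99],axis=0).round(4).tolist()) if len(q) else None
    print("tube",fit(W,(.606,.122),.055,.036,.046))
    c=p[130:290,170:370] if n=="side" else p[180:340,260:460]; ims.append(cv2.resize(c,(400,320)))
save("s4.png",np.hstack(ims))
p,d,W=cloud("wrist"); print("tube wrist",fit(W,(.606,.122),.055,.036,.046))
E
```

```text
[0.43696403 0.14843389 0.1083677 ] [ 1.79998962e+02 -9.29945986e-02  1.90100145e+01] [ 0.98700784 -0.55747579 -0.72636937] 0.044328880329330474 40.87193727493286
side 776 [[-0.0236, -0.0296, -0.0288], [-0.0104, 0.0017, -0.0083], [0.0168, 0.0301, 0.0085]]
tube (360, 0.6075, 0.1223, 'diam', 0.08, 'zmed', 0.0388)
scene 684 [[-0.0241, -0.0284, -0.028], [-0.0114, -0.0007, -0.0079], [0.0131, 0.029, 0.0096]]
tube (299, 0.607, 0.1218, 'diam', 0.0798, 'zmed', 0.0393)
tube wrist (1860, 0.587, 0.1169, 'diam', 0.0669, 'zmed', 0.0383)
```

View pics/s4.png

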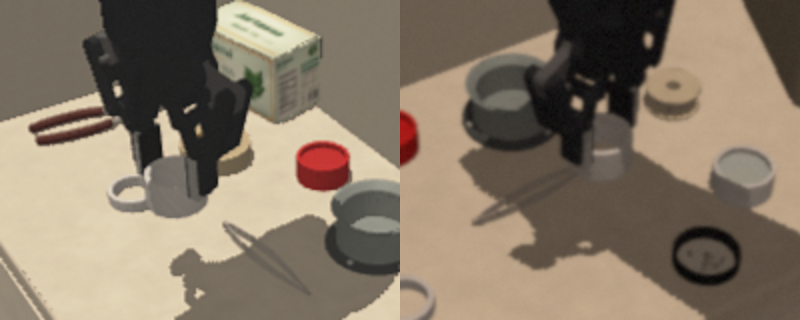

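The spacer is held straight, but the tips look low on it. Measuring them.

```bash
python3 - <<'E'
from m import *
o=telemetry.get_obs()
T=R.from_euler("xyz",o["tcp_rot"],degrees=True).as_matrix()
for n in("side","scene","wrist"):
    p,d,W=cloud(n); L=(W-o["ee_pos"])@T
    for s in(-1,1):
        k=np.isfinite(L).all(2)&(L[...,1]*s>.0235)&(L[...,1]*s<.045)&(abs(L[...,0])<.014)&(L[...,2]<.03)
        q=L[k]; print(n,s,len(q),(np.sort(q[:,2])[::-1][:40:6]).round(4) if len(q) else "")
E
```

```text
side -1 291 [-0.0091 -0.0142 -0.018  -0.0209 -0.0242 -0.0268 -0.0305]
side 1 3509 [ 0.0073  0.0005 -0.0064 -0.0081 -0.0109 -0.0129 -0.0135]
scene -1 4622 [-0.0028 -0.0103 -0.0127 -0.0137 -0.0155 -0.0166 -0.0172]
scene 1 315 [-0.0121 -0.0157 -0.0166 -0.0179 -0.0198 -0.0213 -0.0225]
wrist -1 6470 [-0.0086 -0.0096 -0.0104 -0.0108 -0.0111 -0.0115 -0.012 ]
wrist 1 6590 [-0.0088 -0.01   -0.0106 -0.0109 -0.0111 -0.0116 -0.0119]
```

The tips sit roughly 14 mm above the ring's bottom, which is good. Moving over the tube while staying high, then re-measuring.

Emit:
play_rows([
  [[40,21,-10],[0,0,0],0.7],
  [[75,40,-10],[0,0,0],0.7],
  [[113,60,-10],[0,0,0],0.7],
  [[140,74,-10],[0,0,0],0.7],
  [[151,80,-10],[0,0,0],0.7],
  [[151,80,-10],[0,0,0],0.7],
  [[151,80,-10],[0,0,0],0.7],
  [[151,80,-10],[0,0,0],0.7],
])

```text
time: 7.6
ee_pos: [0.6045, 0.122, 0.1178]
tcp_rot: [-180.0, 0.0, 19.0]
wrist_force: [0.1, -0.1, -0.4]
opening: 0.0443
grasp_force: 40.9
```

```bash
python3 - <<'E'
from m import *
z=np.load("/tmp/scene.npz")["W"]; q=z[112:185,352:396].reshape(-1,3); q=q[q[:,2]>.02]; print("jar",np.nanpercentile(q,[2,50,98],axis=0).round(3).tolist())
o=telemetry.get_obs(); print(o["ee_pos"],o["tcp_rot"],o["opening"])
T=R.from_euler("xyz",o["tcp_rot"],degrees=True).as_matrix(); ims=[]
for n in("side","scene"):
    p,d,W=cloud(n); L=(W-o["ee_pos"])@T
    print("tube",fit(W,(.606,.122),.055,.037,.044))
    k=np.isfinite(L).all(2)&(p.max(2)>70)&(np.hypot(L[...,0],L[...,1])<.035)&(L[...,2]>-.03)&(L[...,2]<.02)
    q=L[k]; print(n,len(q),np.percentile(q,[1,50,99],axis=0).round(4).tolist())
    v,u=np.nonzero(k); u,v=int(np.median(u)),int(np.median(v)); c=p[max(0,v-70):v+90,u-100:u+100]; ims.append(cv2.resize(c,(400,320)))
save("s5.png",np.hstack(ims))
E
```

```text
jar [[0.647, -0.079, 0.027], [0.663, -0.032, 0.104], [0.714, -0.008, 0.142]]
[0.60452193 0.1220149  0.11778   ] [-1.79994482e+02  2.38540084e-02  1.90306977e+01] 0.044341887629170344
tube (305, 0.6077, 0.1217, 'diam', 0.0815, 'zmed', 0.039)
side 746 [[-0.0239, -0.028, -0.0288], [-0.0108, 0.0012, -0.0087], [0.0192, 0.03, 0.0081]]
tube (362, 0.6081, 0.1225, 'diam', 0.0824, 'zmed', 0.0394)
scene 606 [[-0.0242, -0.028, -0.0284], [-0.0107, -0.0019, -0.0081], [0.0155, 0.0288, 0.0082]]
```

View pics/s5.png

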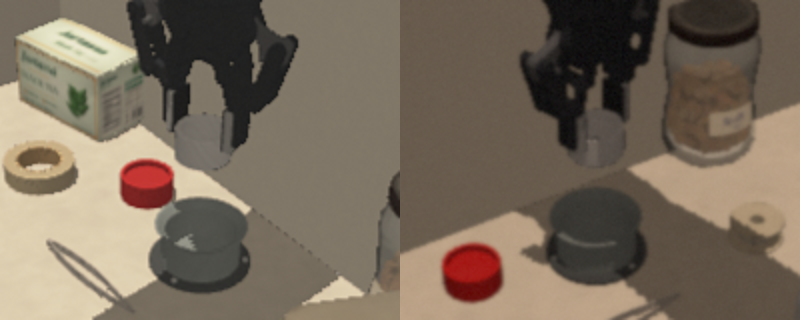

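Spacer above the tube with jar clearance. Descending until the tips are just above the rim; shifting 2.5 mm forward.

Emit:
play_rows([
  [[2.5,1,25],[0,0,0],0.7],
  [[2.5,1,45],[0,0,0],0.7],
  [[2.5,1,60],[0,0,0],0.7],
  [[2.5,1,68],[0,0,0],0.7],
  [[2.5,1,74],[0,0,0],0.7],
  [[2.5,1,78],[0,0,0],0.7],
  [[2.5,1,80],[0,0,0],0.7],
  [[2.5,1,80],[0,0,0],0.7],
  [[2.5,1,80],[0,0,0],0.7],
])

```text
time: 8.6
ee_pos: [0.6083, 0.1217, 0.0383]
tcp_rot: [180.0, -0.0, 19.0]
wrist_force: [0.2, -0.1, -0.3]
opening: 0.0446
grasp_force: 40.9
```

Emit:
play_rows([
  [[0,0,0],[0,0,0],0.2],
  [[0,0,0],[0,0,0],0.2],
  [[0,0,0],[0,0,0],0.2],
  [[0,0,0],[0,0,0],0.2],
  [[0,0,-10],[0,0,0],0.2],
  [[0,0,-40],[0,0,0],0.2],
  [[0,0,-80],[0,0,0],0.2],
  [[0,0,-110],[0,0,0],0.1],
  [[-90,0,-110],[0,0,0],0],
  [[-90,0,-110],[0,0,0],0],
  [[-90,0,-110],[0,0,0],0],
])

```text
time: 9.7
ee_pos: [0.5194, 0.0913, 0.1488]
tcp_rot: [-180.0, 0.1, 19.0]
wrist_force: [1.4, -0.5, 0.1]
opening: 0.0856
grasp_force: 0.0
```

```bash
python3 - <<'E'
from m import *
ims=[]
for n in("scene","wrist"):
    p,d,W=cloud(n); print(n,"tube",fit(W,(.606,.122),.055,.037,.044)); 
    print("spacer top",fit(W,(.607,.122),.027,.02,.06),"lens",fit(W,(.435,.008),.04,.018,.03))
    k=np.isfinite(W).all(2)&(np.hypot(W[...,0]-.607,W[...,1]-.122)<.028); print(np.histogram(W[k][:,2],bins=np.arange(0,.06,.004)))
    k=np.isfinite(W).all(2)&(np.hypot(W[...,0]-.607,W[...,1]-.122)<.05)&(W[...,2]<.06)
    v,u=np.nonzero(k); u,v=int(u.mean()),int(v.mean()); r=60
    c=p[max(0,v-r):v+r,max(0,u-r):u+r]; ims.append(cv2.resize(c,(390,390)))
save("s6.png",np.hstack(ims)); print(telemetry.get_obs()["ee_pos"])
E
```

```text
scene tube (351, 0.6065, 0.121, 'diam', 0.0824, 'zmed', 0.0393)
spacer top (310, 0.6077, 0.1213, 'diam', 0.0486, 'zmed', 0.0305) lens (501, 0.4354, 0.0075, 'diam', 0.053, 'zmed', 0.0205)
(array([  1,  28,  25,  28,  36,  36,  62, 130,  89,   1,   0,   0,   0,
         0]), array([0.   , 0.004, 0.008, 0.012, 0.016, 0.02 , 0.024, 0.028, 0.032,
       0.036, 0.04 , 0.044, 0.048, 0.052, 0.056]))
wrist tube (3122, 0.6065, 0.1231, 'diam', 0.0792, 'zmed', 0.0385)
spacer top (1721, 0.6077, 0.1219, 'diam', 0.0458, 'zmed', 0.0306) lens (1077, 0.4351, 0.0088, 'diam', 0.0514, 'zmed', 0.0223)
(array([ 279, 2890,   63,   60,   69,   66,   73, 1506,   76,    0,    0,
          0,    0,    0]), array([0.   , 0.004, 0.008, 0.012, 0.016, 0.02 , 0.024, 0.028, 0.032,
       0.036, 0.04 , 0.044, 0.048, 0.052, 0.056]))
[0.52287525 0.09227033 0.14906023]
```

View pics/s6.png

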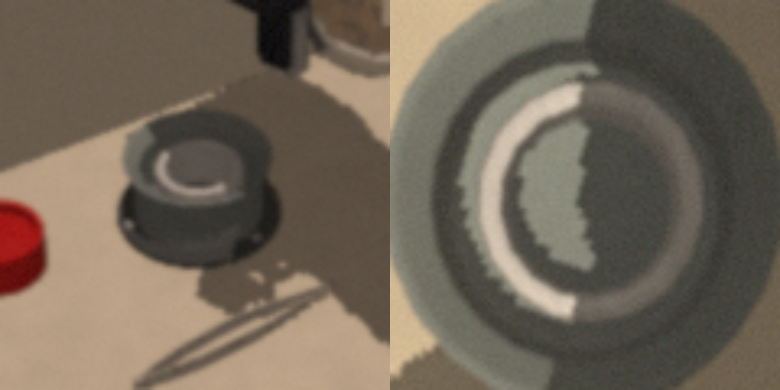

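The spacer is flat on the tube's floor: its rim is at about 31 mm all around, centred within 1 mm. Now the lens cell: moving over it with yaw -20° (turn +39° about tool z).

Emit:
play_rows([
  [[-35,16,0],[0,0,8],0],
  [[-70,32,0],[0,0,16],0],
  [[-100,46,0],[0,0,24],0],
  [[-110,51,0],[0,0,32],0],
  [[-110,51,0],[0,0,39],0],
  [[-110,51,0],[0,0,39],0],
  [[-110,51,0],[0,0,39],0],
  [[-110,51,0],[0,0,39],0],
])

```text
time: 10.6
ee_pos: [0.4045, -0.1059, 0.1482]
tcp_rot: [-177.6, 0.0, -16.3]
wrist_force: [1.2, -1.2, -0.2]
opening: 0.0854
grasp_force: 0.0
```

```bash
python3 - <<'E'
from m import *
p,d,W=cloud("wrist"); o=telemetry.get_obs(); print(o["ee_pos"],o["tcp_rot"])
f=fit(W,(.435,.0085),.04,.018,.03); print(f)
T=R.from_euler("xyz",o["tcp_rot"],degrees=True).as_matrix(); print("tool shift mm",(np.array([f[1],f[2],.007])-o["ee_pos"])@T*1000)
E
```

```text
[ 0.40432225 -0.10581253  0.14814939] [-1.77635082e+02  5.61175724e-02 -1.62484768e+01]
(1369, 0.435, 0.0085, 'diam', 0.051, 'zmed', 0.0224)
tool shift mm [  -2.39440216 -112.40505825  145.91434593]
```

The TCP is not where I commanded it (y is -0.106 instead of 0.009, roll off by 2.4°). Checking the joint state before moving anything.

```bash
python3 - <<'E'
from m import *
o=telemetry.get_obs()
for k,v in o.items(): print(k,np.round(v,3))
p,d,W=cloud("scene"); save("s7.png",p)
o=telemetry.get_obs(); print(o["ee_pos"],o["q"].round(2))
T=R.from_euler("xyz",o["tcp_rot"],degrees=True).as_matrix(); L=(W-o["ee_pos"])@T
print(fit(W,(.435,.0085),.04,.018,.03))
E
```

```text
time 10.65
q [-16.303 -14.003 -16.431  87.63    2.365 179.945]
qd [ 1.682  0.121 -0.003 -0.089  1.131 -0.089]
joint_efforts [  0.129 -31.429  47.25   -0.185   0.299   0.   ]
ee_pos [ 0.404 -0.106  0.148]
tcp_rot [-1.77635e+02  5.60000e-02 -1.62480e+01]
wrist_force [0.898 0.44  0.289]
torque [ 0.001 -0.019  0.058]
grasp_force 0.0
opening 0.085
[ 0.40454331 -0.10501826  0.14804668] [-16.23 -13.99 -16.44  87.62   2.42 179.94]
(493, 0.4366, 0.0096, 'diam', 0.055, 'zmed', 0.0208)
```

View pics/s7.png

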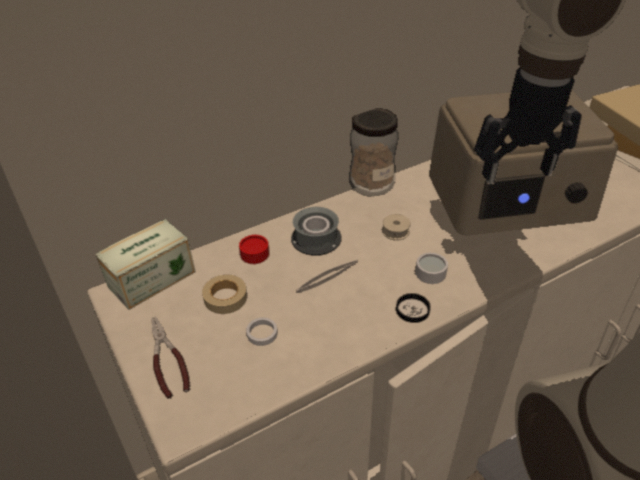

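Joint 6 is at its limit (180°), because yaw = q1 − q6 + 180, so yaw must be ≥ q1. I'll use yaw ≈ 19° with a partial opening of about 65 mm, which clears the dish. Backing away from the toaster while turning back.

Emit:
play_rows([
  [[0,-30,0],[0,0,0],0.2],
  [[0,-60,0],[0,0,-8],0.2],
  [[0,-90,0],[0,0,-16],0.2],
  [[0,-100,0],[0,0,-24],0.2],
  [[0,-100,0],[0,0,-32],0.2],
  [[0,-100,0],[0,0,-36],0.2],
  [[0,-100,0],[0,0,-36],0.2],
  [[0,-100,0],[0,0,-36],0.2],
])

```text
time: 11.5
ee_pos: [0.4322, -0.0079, 0.1521]
tcp_rot: [-178.0, -1.4, 19.8]
wrist_force: [0.0, -0.0, 0.2]
opening: 0.0685
grasp_force: 0.0
```

```bash
python3 - <<'E'
from m import *
p,d,W=cloud("wrist"); o=telemetry.get_obs(); print(o["ee_pos"],o["tcp_rot"],o["q"].round(1),o["qd"].round(1))
f=fit(W,(.435,.0085),.04,.018,.03); print(f)
T=R.from_euler("xyz",o["tcp_rot"],degrees=True).as_matrix(); print("tool shift mm",(np.array([.4352,.0087,.007])-o["ee_pos"])@T*1000)
E
```

```text
[ 0.43216843 -0.00820412  0.15207914] [-177.9601756    -1.36626974   19.75962256] [ -2.7 -12.6 -14.8  87.3   2.4 157.5] [-0.7 -0.2 -0.1 -0.  -0.1 -0.4]
(1264, 0.435, 0.009, 'diam', 0.05, 'zmed', 0.0225)
tool shift mm [  5.10627865  -9.70469388 145.67992692]
```

```bash
python3 - <<'E'
from m import *
o=telemetry.get_obs(); C=R.from_euler("xyz",o["tcp_rot"],degrees=True)
G=R.from_euler("xyz",[180,0,19.5],degrees=True)
print((C.inv()*G).as_rotvec(degrees=True), (np.array([.4352,.0087,.100])-o["ee_pos"])@C.as_matrix()*1000)
E
```

```text
[-2.04281971 -1.36150203  0.28390357] [  7.32373769 -13.01400702  52.76528156]
```

Emit:
play_rows([
  [[7.3,-13,20],[-2.04,-1.36,0],0.2],
  [[7.3,-13,40],[-2.04,-1.36,0],0.2],
  [[7.3,-13,52.8],[-2.04,-1.36,0],0.2],
  [[7.3,-13,52.8],[-2.04,-1.36,0],0.2],
  [[7.3,-13,52.8],[-2.04,-1.36,0],0.2],
  [[7.3,-13,52.8],[-2.04,-1.36,0],0.2],
])

```text
time: 12.15
ee_pos: [0.4355, 0.0077, 0.101]
tcp_rot: [179.9, -0.1, 19.8]
wrist_force: [0.0, -0.2, 0.7]
opening: 0.0683
grasp_force: 0.0
```

```bash
python3 - <<'E'
from m import *
p,d,W=cloud("wrist"); o=telemetry.get_obs(); print(o["ee_pos"],o["tcp_rot"],o["q"].round(1),o["opening"])
print(fit(W,(.435,.0085),.04,.018,.03))
C=R.from_euler("xyz",o["tcp_rot"],degrees=True)
print("tool shift mm",(np.array([.4352,.0088,.008])-o["ee_pos"])@C.as_matrix()*1000)
E
```

```text
[0.43557556 0.00768517 0.1009694 ] [ 1.79948997e+02 -8.98874842e-02  1.97784937e+01] [  1.  -11.5 -19.6  81.9  -0.  161.2] 0.0685956923050394
(1804, 0.4351, 0.0088, 'diam', 0.0504, 'zmed', 0.0225)
tool shift mm [-0.12201987 -1.25890281 92.96824158]
```

Level and centred. Descending and gripping the lens cell.

Emit:
play_rows([
  [[0,-1,25],[0,0,0],0.2],
  [[0,-1,50],[0,0,0],0.2],
  [[0,-1,70],[0,0,0],0.2],
  [[0,-1,80],[0,0,0],0.2],
  [[0,-1,87],[0,0,0],0.2],
  [[0,-1,92],[0,0,0],0.2],
  [[0,-1,92],[0,0,0],0.2],
  [[0,-1,92],[0,0,0],0.3],
  [[0,-1,92],[0,0,0],0.4],
  [[0,-1,92],[0,0,0],0.5],
  [[0,-1,92],[0,0,0],0.6],
  [[0,-1,92],[0,0,0],0.65],
  [[0,-1,92],[0,0,0],0.65],
  [[0,-1,92],[0,0,0],0.65],
], grip_force=40)

```text
time: 13.6
ee_pos: [0.4353, 0.0088, 0.0091]
tcp_rot: [179.9, -0.1, 19.8]
wrist_force: [-1.5, -0.2, 6.3]
opening: 0.0475
grasp_force: 40.6
```

Gripped (47.5 mm opening). Lifting and moving over the tube.

Emit:
play_rows([
  [[0,0,-20],[0,0,0],0.65],
  [[0,0,-50],[0,0,0],0.65],
  [[0,0,-85],[0,0,0],0.65],
  [[0,0,-110],[0,0,0],0.65],
  [[35,-9,-110],[0,0,0],0.65],
  [[75,-18,-110],[0,0,0],0.65],
  [[115,-28,-110],[0,0,0],0.65],
  [[155,-38,-110],[0,0,0],0.65],
  [[185,-45,-110],[0,0,0],0.65],
  [[200,-48.5,-110],[0,0,0],0.65],
  [[200,-48.5,-110],[0,0,0],0.65],
  [[200,-48.5,-110],[0,0,0],0.65],
  [[200,-48.5,-110],[0,0,0],0.65],
])

```text
time: 14.9
ee_pos: [0.6058, 0.1218, 0.1182]
tcp_rot: [180.0, 0.0, 19.8]
wrist_force: [-0.5, -0.4, -0.9]
opening: 0.0476
grasp_force: 41.7
```

```bash
python3 - <<'E'
from m import *
o=telemetry.get_obs(); print(o["ee_pos"],o["tcp_rot"],o["q"].round(1),o["opening"],o["grasp_force"])
C=R.from_euler("xyz",o["tcp_rot"],degrees=True)
for n in("side","scene"):
    p,d,W=cloud(n); L=(W-o["ee_pos"])@C.as_matrix()
    print("tube",fit(W,(.606,.122),.055,.037,.044),"spacer",fit(W,(.607,.122),.027,.027,.036))
    k=np.isfinite(L).all(2)&(p.max(2)>70)&(np.hypot(L[...,0],L[...,1])<.035)&(L[...,2]>-.03)&(L[...,2]<.03)
    print(n,np.percentile(L[k],[1,50,99],axis=0).round(4).tolist())
print("shift",(np.array([.6072,.1222,.0415])-o["ee_pos"])@C.as_matrix()*1000)
E
```

```text
[0.6057941 0.121783  0.1182287] [1.79969145e+02 2.74963910e-03 1.98007164e+01] [ 11.4  13.5   7.7  84.2  -0.  171.6] 0.0476081301204037 41.732024140655994
tube (301, 0.6069, 0.1236, 'diam', 0.0825, 'zmed', 0.0391) spacer (207, 0.6089, 0.1202, 'diam', 0.0478, 'zmed', 0.0312)
side [[-0.0255, -0.028, -0.0285], [-0.0106, 0.0037, -0.0088], [0.0217, 0.0313, 0.0089]]
tube (341, 0.6069, 0.121, 'diam', 0.082, 'zmed', 0.0394) spacer (228, 0.6077, 0.1205, 'diam', 0.0485, 'zmed', 0.0314)
scene [[-0.0256, -0.0298, -0.0275], [-0.0105, -0.0038, -0.0094], [0.0174, 0.0303, 0.0081]]
shift [1.46772094e+00 4.25789675e-02 7.67286668e+01]
```

Emit:
play_rows([
  [[1.5,0,25],[0,0,0],0.65],
  [[1.5,0,45],[0,0,0],0.65],
  [[1.5,0,58],[0,0,0],0.65],
  [[1.5,0,66],[0,0,0],0.65],
  [[1.5,0,71],[0,0,0],0.65],
  [[1.5,0,74],[0,0,0],0.65],
  [[1.5,0,76],[0,0,0],0.65],
  [[1.5,0,76],[0,0,0],0.65],
  [[1.5,0,76],[0,0,0],0.65],
])

```text
time: 15.9
ee_pos: [0.6081, 0.1228, 0.0424]
tcp_rot: [180.0, -0.0, 19.8]
wrist_force: [0.6, 0.0, -0.3]
opening: 0.0476
grasp_force: 41.7
```

No contact yet, with about 1 mm to go. Lowering gently.

Emit:
play_rows([
  [[0,0,0.5],[0,0,0],0.65],
  [[0,0,1],[0,0,0],0.65],
  [[0,0,1.3],[0,0,0],0.65],
  [[0,0,1.3],[0,0,0],0.65],
])

```text
time: 16.3
ee_pos: [0.608, 0.1228, 0.0412]
tcp_rot: [180.0, -0.0, 19.8]
wrist_force: [-1.0, -0.1, 4.3]
opening: 0.0479
grasp_force: 42.1
```

Contact at 4 N, so it is seated. Releasing slowly, rising clear and retracting.

Emit:
play_rows([
  [[0,0,1],[0,0,0],0.4],
  [[0,0,1],[0,0,0],0.35],
  [[0,0,1],[0,0,0],0.3],
  [[0,0,1],[0,0,0],0.25],
  [[0,0,1],[0,0,0],0.2],
  [[0,0,1],[0,0,0],0.2],
  [[0,0,-15],[0,0,0],0.2],
  [[0,0,-45],[0,0,0],0.2],
  [[0,0,-80],[0,0,0],0.2],
  [[0,0,-110],[0,0,0],0.2],
  [[-45,0,-110],[0,0,0],0.2],
  [[-90,0,-110],[0,0,0],0.2],
  [[-90,0,-110],[0,0,0],0.2],
  [[-90,0,-110],[0,0,0],0.2],
])

```text
time: 17.7
ee_pos: [0.523, 0.0921, 0.1524]
tcp_rot: [180.0, -0.1, 19.8]
wrist_force: [0.1, 0.2, 0.1]
opening: 0.0685
grasp_force: 0.0
```

```bash
python3 - <<'E'
from m import *
for n in("scene","side","wrist"):
    p,d,W=cloud(n); print(n,fit(W,(.607,.122),.04,.052,.065))
    q=W[np.isfinite(W).all(2)&(np.hypot(W[...,0]-.607,W[...,1]-.122)<.035)&(abs(W[...,2]-.056)<.004)]
    A=np.c_[q[:,:2]-q[:,:2].mean(0),np.ones(len(q))]; s=np.linalg.lstsq(A,q[:,2],rcond=None)[0]; print("tilt deg",np.degrees(s[:2]).round(2),"z",s[2].round(4))
    print("short",fit(W,(.49,.27),.06,.008,.02))
print(telemetry.get_obs()["ee_pos"],telemetry.get_obs()["opening"])
E
```

```text
scene (249, 0.6081, 0.1225, 'diam', 0.053, 'zmed', 0.0553)
tilt deg [0.11 0.32] z 0.0551
short (452, 0.494, 0.2916, 'diam', 0.1067, 'zmed', 0.0123)
side (203, 0.6083, 0.1221, 'diam', 0.0528, 'zmed', 0.0551)
tilt deg [-0.45  0.19] z 0.0549
short (301, 0.4954, 0.2915, 'diam', 0.1079, 'zmed', 0.0118)
wrist (1709, 0.6076, 0.1231, 'diam', 0.05, 'zmed', 0.0548)
tilt deg [-0.13 -0.09] z 0.0548
short (1987, 0.4951, 0.2918, 'diam', 0.1087, 'zmed', 0.0114)
[0.52415079 0.09257309 0.1513562 ] 0.06824211226325873
```

The lens cell's top is at about 55–56 mm, centred and level within 0.5°, and the gripper is clear. Handing in.

```bash
python3 -c "
from workcell import workorder
print(workorder.job_done())"
```

```text
the job is handed in; nothing more can be done
None
```

The magnifier is assembled and handed in at about 18 s: the tall spacer is flat on the tube floor, the lens cell is level on top of it, and I didn't touch the short spacer or the red look-alike.

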